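Top up the relay run-in box and hold its sprung hood

ROBOT

A 6-joint arm with a two-finger parallel gripper is mounted at the origin on the work surface. World frame = base frame: x ahead of the robot, y to its left, z up, the work surface at z = 0. Lengths are in m, angles in rad, forces in N, time in s.
With the tool pointing down it reaches from about 0.35 to 0.925 m from the base axis. Payload 6.4 kg.
Tool frame: the origin (TCP) lies between the finger pads; the fingertips stand 11 mm ahead of it and the grasp point (between the pads) lies 8 mm behind it; z points along the fingers, y is the direction in which the jaws open and shut (so a half turn about z gives the same grasp; the last joint's range is limited). The gripper opens to 85 mm and grips with 20 to 120 N. Pads are 22 mm wide; open, the fingers measure 114 mm over their backs; the gripper's body (76 mm by 85 mm) begins 54 mm behind the grasp point. The pads swing forward as they close: fully open they stand 13 mm farther back than shut.
Start: joints at [1.104, 0.245, 1.558, -0, 1.339, -0.174], TCP at [0.188, 0.622, 0.242] pointing down, gripper open.
Joint ranges: [-3.13, 3.13], [-1.02, 2.26], [0.13, 2.54], [-0.95, 4.09], [0.21, 2.88], [-2.74, 2.74]. Speed limits (rad/s): [2.57, 2.57, 3.14, 3.14, 3.14, 3.14].

INTERFACE

Orientations are given as a rotation vector (axis times angle).
In Python, from rig import monitor, get_image, camera_info, workorder, nets gives the robot as it stands. The module is installed in compiled form; this text tells all that it offers.
- The arm moves only by the tool jog_arm, never from a script. Its argument "moves" is a list that holds one entry, the list of rows, each a list of 4 numbers: the shift along the world's x, y, z in m, then the turn about the world's z in degrees. A call has 1 to 10 rows; each row is the pose to reach, as a shift and turn from the pose measured when the call began; what a row does not reach only later rows make up. A row lasts 1/8 s, in which the tool goes at most 62.5 mm and 10.7 degrees, less where a joint would pass 70% of its speed; a pose out of reach is approached as far as the arm can. A call with a gripper value outside its range is refused whole. "hand" is the finger opening in m, from 0 to 0.0854, set as the call begins (left out, the last holds). The fingers move at their own pace and stop on an object; "force" is the grip in N (left out, the last holds). Time passes only in rows, so rows that repeat a pose let the fingers close. It gives the time, the measured TCP pose, the force and the opening at its end, in the units of the state.
- monitor.state(): the state, without advancing time (a new reading comes with each control period).
- get_image(name): name is "scene" or "top" or "wrist"; returns (picture, depth): 384x512x3 uint8, blue, green, red; 384x512 float32, m along the optical axis (not along the pixel's ray), 0 where there is no reading.
- camera_info(name): a dict with "fovy" (degrees; the focal length in pixels is half the picture's height over the tangent of half this angle, whatever the lens; pixels are square), "cx", "cy" (the principal point, pixels), "extrinsics" (4x4, takes a point from world to camera coordinates). Camera axes: x right, y down, z forward; pixel columns grow to the right and rows downward; lengths in m; the calibration is good to about 2 mm. A picture is of the moment at which its call begins: read the wrist's pose just before it. camera_info takes no time and is no camera call; for the wrist camera it gives the pose at the moment of the call.
- workorder.sign_off(): hands the job in, once; it reports no verdict.
Trained networks look in the newest picture that a camera, given by its name, has taken for a name from the list of things; names that differ only in an ending like _2 or _b are one class to them, and where a whole thing is asked for, a point or a joint stands for the part that bears it (a point fixed in the world has none). Each returns a list of dicts, best first, with "conf" (0 to 1); they miss things now and then, are a little off and sometimes report something else, mostly with a low value. They report only what shows in the picture. A call takes as long as a camera call.
- nets.cut_out(camera, query): "region" (384x512 bool, what is visible of it).
- nets.tip_of(camera, query): "at" ([x, y, z] in m, in the coordinates of the camera as it stood for that picture, good to about 4 mm: a listed point, or the origin of a listed thing).
The state is a dict: "clock": time; "joints": joint angles; "qvel": joint speeds; "tau": joint torques, N m; "eef_pos": TCP position; "tool_rot": TCP orientation; "contact_force": force on the tool from outside, world axes, zero at the start; "torque": the same for the moment, N m; "width": finger opening in m.
Only numpy, scipy, OpenCV 4.12 (cv2) and the standard library are available. Lean on these libraries where they do the work, as an engineer would, in place of code of your own. Each camera call takes 0.05 s, during which the arm holds its last target.

TASK

Load the relay run-in box: lift its clear sprung hood by the bar handle past the balance point and right up to its stop, where the springs keep it, then fill just the two empty sockets with spare relays from the tray, set down upright and fully home, not dropped. Leave the relays already fitted and the other things on the bench as they are. Then bring the hood back down by its handle, without letting it fall shut, and finish while still holding it, motionless just below its balance point where it would sink shut if you let go, so that I can check the relays before it is lowered.

Things in the scene. Friction and masses are not known exactly. Their poses are not given: they have to be found in the camera images.
- hood (a joint): Angle of the box's clear hood, rad: 0 shut, 1.5 up at its stop; it lifts up and away about the level hinge line. Spring hinges balance it at 0.75 (43 degrees): from lower it sinks shut by itself, from higher it rises to its stop and stays. 1.8 kg, damped. Force at the handle: 4 N to lift from shut, under 1 N near balance, 5 N to start it back from the stop.
- hood_bar (a point): Middle of the hood's handle: round steel bar, 12 mm thick, 136 mm long, parallel to the hinge, on stand-offs 124 mm apart, its centre 45 mm before the front panel. Moves and turns with the hood. Hood shut: x points from bar to hinge, y along the bar, z up; the bar is 104 mm above the table, 26 mm below the hood's top, and from the hinge line 210 mm nearer (-x) and 52 mm higher.
- hood_hinge (a point): Middle of the hinge line, fixed on the grey box, 52 mm above the table. Box axes: x level, away from its front, y along the hinge, z up. Box 190 (x) x 250 (y) mm, deck 50 mm high, its middle 80 mm before the hinge (-x). Hood 165 (x) x 232 (y) x 78 mm, open below, its far lower edge on the hinge; up at its stop it stands over and behind the hinge line and leaves the deck free.
- pocket_a (a point): Centre of the pocket floor of one of four like relay sockets, in a row along the box's y, 52 mm apart, on the deck, 105 mm before the hinge line. Two of the four are empty; which letter stands where varies. Black socket 43 x 49 mm; pocket 33 (x) x 39 (y) mm, 8 mm deep with a rounded rim, floor 54 mm above the table. Axes as the box.
- pocket_b (a point): Centre of the pocket floor of one of four like relay sockets, in a row along the box's y, 52 mm apart, on the deck, 105 mm before the hinge line. Two of the four are empty; which letter stands where varies. Black socket 43 x 49 mm; pocket 33 (x) x 39 (y) mm, 8 mm deep with a rounded rim, floor 54 mm above the table. Axes as the box.
- pocket_c (a point): Centre of the pocket floor of one of four like relay sockets, in a row along the box's y, 52 mm apart, on the deck, 105 mm before the hinge line. Two of the four are empty; which letter stands where varies. Black socket 43 x 49 mm; pocket 33 (x) x 39 (y) mm, 8 mm deep with a rounded rim, floor 54 mm above the table. Axes as the box.
- pocket_d (a point): Centre of the pocket floor of one of four like relay sockets, in a row along the box's y, 52 mm apart, on the deck, 105 mm before the hinge line. Two of the four are empty; which letter stands where varies. Black socket 43 x 49 mm; pocket 33 (x) x 39 (y) mm, 8 mm deep with a rounded rim, floor 54 mm above the table. Axes as the box.
- fitted_1_mid (a point): Centre, half-way up, of a relay that already sits in a socket: like the spares in shape and size.
- fitted_2_mid (a point): Centre, half-way up, of a relay that already sits in a socket: like the spares in shape and size.
- spare_1_mid (a point): Centre (28 mm up) of a spare relay: upright grey box, black foot, 28 (x) x 34 (y) x 56 mm high, 60 to 120 g, x the way to grip it, z up. The spares stand about 60 mm apart along y in a black tray 120 x 250 mm (floor 3 mm, rim 9 mm). In a socket its x lies along the box's x, either way round, 2.5 mm play each side; fully home its centre is 28 mm above the pocket floor.
- spare_2_mid (a point): Centre (28 mm up) of a spare relay: upright grey box, black foot, 28 (x) x 34 (y) x 56 mm high, 60 to 120 g, x the way to grip it, z up. The spares stand about 60 mm apart along y in a black tray 120 x 250 mm (floor 3 mm, rim 9 mm). In a socket its x lies along the box's x, either way round, 2.5 mm play each side; fully home its centre is 28 mm above the pocket floor.
- spare_3_mid (a point): Centre (28 mm up) of a spare relay: upright grey box, black foot, 28 (x) x 34 (y) x 56 mm high, 60 to 120 g, x the way to grip it, z up. The spares stand about 60 mm apart along y in a black tray 120 x 250 mm (floor 3 mm, rim 9 mm). In a socket its x lies along the box's x, either way round, 2.5 mm play each side; fully home its centre is 28 mm above the pocket floor.
- terminal_block: White terminal block 24 x 36 x 14 mm at the end of the spares tray. Not part of the job, to be left alone. Origin at the centre of its underside.
- heatsink: Finned aluminium heat sink 50 x 60 x 27 mm on the bench. Not part of the job, to be left alone. Origin at the centre of its underside.
- multimeter: Black multimeter 85 x 175 x 46 mm lying on the bench. Not part of the job, to be left alone. Origin at the centre of its underside.
- mug: White mug, 80 mm across and 95 mm high. Not part of the job, to be left alone. Origin at the centre of its underside.
- screwdriver: Screwdriver lying on the bench. Not part of the job, to be left alone. Origin at the centre of its underside.
- tape_roll: Roll of blue tape, 72 mm across, 18 mm high. Not part of the job, to be left alone. Origin at the centre of its underside.
- circuit_board: Green circuit board 100 x 75 mm, 16 mm high with its parts. Not part of the job, to be left alone. Origin at the centre of its underside.

How it is judged:
By the outcome, as a careful person would: the job done as asked, in the order asked, and still so for the second after the job is handed in, while the arm keeps its last pose, push and grip.
It also fails if it takes over 72 s, if anything falls off the work surface, if the arm or the gripper's body presses on something with over 40 N, if the wrist force passes 120 N, or if a joint passes its speed limit or range.

## Working session

There is one attempt and no reset: what is moved stays moved. The work goes in short steps, Python scripts to look and compute and a tool call to move; the robot and the scene stay as the last step left them, time stands still between calls to the robot, and variables do not carry over. Pictures are saved under pics/ and viewed, and the job is handed in when it is done.

Besides the shell and the picture viewer there is one more tool, called after ">>>" in YAML: its name, and indented under it one key for each argument. jog_arm: Moves the arm, as the interface text tells. Its arguments: {"type":"object","properties":{"moves":{"type":"array"},"hand":{"type":"number"},"force":{"type":"number"}},"required":["moves"]}

```bash
ls; mkdir -p pics
cat > h.py <<'E'
import numpy as np, cv2
from rig import monitor, get_image, camera_info, workorder, nets
def w(cam,p):
    E=np.array(camera_info(cam)["extrinsics"]); return (np.linalg.inv(E)@np.append(p,1))[:3]
def px(cam,p):
    i=camera_info(cam);E=np.array(i["extrinsics"]);c=(E@np.append(p,1))[:3];f=192/np.tan(np.radians(i["fovy"])/2)
    return np.array([i["cx"]+f*c[0]/c[2],i["cy"]+f*c[1]/c[2]])
def cloud(cam,d):
    i=camera_info(cam);E=np.linalg.inv(np.array(i["extrinsics"]));f=192/np.tan(np.radians(i["fovy"])/2)
    v,u=np.mgrid[0:384,0:512];P=np.stack([(u-i["cx"])/f*d,(v-i["cy"])/f*d,d],-1)
    return P@E[:3,:3].T+E[:3,3]
E
python3 - <<'E'
from h import *
s=monitor.state();print({k:np.round(v,3).tolist() for k,v in s.items()})
for c in ["scene","top","wrist"]:
    im,d=get_image(c);cv2.imwrite(f"pics/{c}0.png",im)
    np.save(f"/tmp/{c}0.npy",d)
    i=camera_info(c);E=np.linalg.inv(np.array(i["extrinsics"]));print(c,i["fovy"],i["cx"],i["cy"],E[:3,3].round(3),E[:3,2].round(3))
for q in ["hood_bar","hood_hinge","pocket_a","fitted_1_mid","spare_1_mid"]:
    for c in ["top","scene"]:
        for r in nets.tip_of(c,q): print(q,c,round(r["conf"],2),w(c,r["at"]).round(4))
print(monitor.state()["clock"])
E
```

```text
pics
{'clock': 0.0, 'joints': [1.104, 0.246, 1.559, -0.0, 1.339, -0.174], 'qvel': [0.001, 0.0, 0.0, 0.001, -0.001, -0.001], 'tau': [0.001, -42.951, -32.613, -0.0, 0.005, 0.0], 'eef_pos': [0.187, 0.622, 0.241], 'tool_rot': [-0.458, -3.107, 0.003], 'contact_force': [-0.324, 0.776, 0.386], 'torque': [0.041, 0.005, -0.021], 'width': 0.085}
scene 46.38751240957353 259.3858417521911 198.5211508316715 [1.22  0.736 0.802] [-0.548 -0.602 -0.581]
top 49.26771865277027 260.8373335722743 193.97479526061474 [ 0.252 -0.011  1.466] [ 0.211 -0.002 -0.977]
wrist 71.47074099409257 256.9741237414747 191.46634873612524 [0.121 0.642 0.375] [ 0.26  -0.081 -0.962]
hood_bar top 0.61 [ 0.4393 -0.1613  0.1001]
hood_bar scene 0.94 [ 0.4381 -0.156   0.1056]
hood_hinge scene 0.86 [ 0.6424 -0.1248  0.0553]
spare_1_mid top 0.64 [0.5133 0.2138 0.029 ]
spare_1_mid top 0.47 [ 0.4751 -0.4404 -0.0031]
spare_1_mid scene 0.8 [0.5144 0.217  0.0305]
0.65
```

View pics/top0.png

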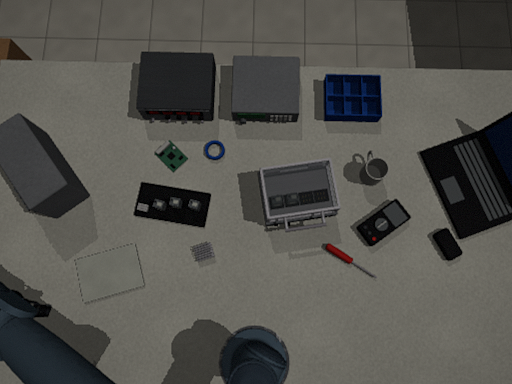

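View pics/scene0.png

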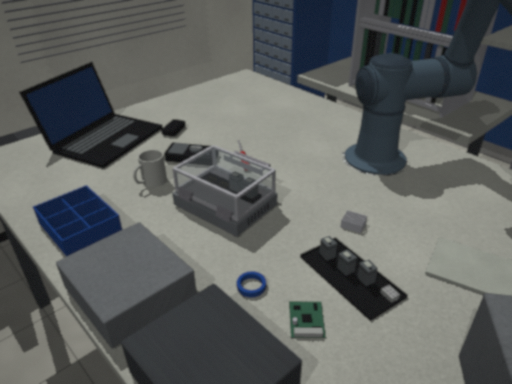

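View pics/wrist0.png

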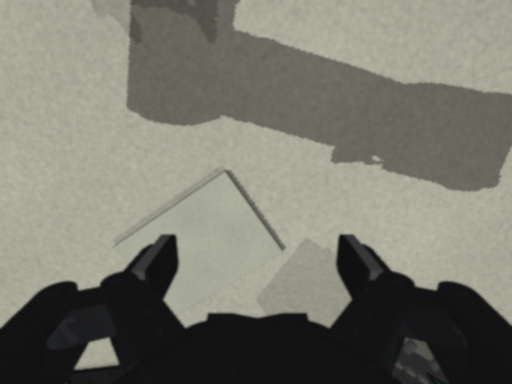

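The top view shows the box at about (300,195) with its bar near (306,226), the tray at (172,205) with three spares, and the white block at its left end. Next I'll work out the yaws and tighten the positions.

Run:
```python
from h import *
t=cv2.imread("pics/top0.png")
a=cv2.resize(t[145:245,245:375],None,fx=6,fy=6,interpolation=cv2.INTER_CUBIC)[:600,:780]
b=cv2.resize(t[170:240,125:220],None,fx=8,fy=8,interpolation=cv2.INTER_CUBIC)
cv2.imwrite("pics/c1.png",a);cv2.imwrite("pics/c2.png",b)
s=cv2.imread("pics/scene0.png");cv2.imwrite("pics/c3.png",cv2.resize(s[135:250,160:290],None,fx=5,fy=5,interpolation=cv2.INTER_CUBIC))
P=cloud("top",np.load("/tmp/top0.npy"))
x,y,z=P[...,0],P[...,1],P[...,2]
def rect(m,n):
    q=P[m][:,:2].astype(np.float32); print(n,len(q),P[m].mean(0).round(4),cv2.minAreaRect(q),np.median(P[m][:,2]).round(4))
for (x0,x1,y0,y1,z0,z1,n) in [(.4,.7,-.3,0,.03,.2,"box"),(.4,.7,-.3,0,.12,.14,"hoodtop"),(.45,.7,-.3,0,.045,.06,"deck"),(.4,.7,-.3,0,.095,.112,"bar?"),(.4,.6,.1,.35,.04,.08,"relays")]:
    m=(x>x0)&(x<x1)&(y>y0)&(y<y1)&(z>z0)&(z<z1)
    if m.sum()>5: rect(m,n)
m=((x>.4)&(x<.6)&(y>.1)&(y<.35)&(z>.045)&(z<.08)).astype(np.uint8)
n,l=cv2.connectedComponents(m)
for k in range(1,n): rect(l==k,"relay%d"%k)
# tray mask by darkness
g=t.max(2);m=((g<40)&(x>.4)&(x<.6)&(y>.1)&(y<.4)&(z<.03));rect(m,"tray")
```

```text
box 4557 [ 0.5509 -0.1366  0.1217] ((0.5461931228637695, -0.13938264548778534), (0.22799955308437347, 0.24784277379512787), 9.61678409576416) 0.1307
hoodtop 3786 [ 0.5644 -0.138   0.1315] ((0.5661579370498657, -0.13822443783283234), (0.17490731179714203, 0.24075764417648315), 9.869071006774902) 0.1315
deck 255 [ 0.5019 -0.1095  0.0518] ((0.5031077861785889, -0.10450783371925354), (0.3058772087097168, 0.1477968990802765), 62.91412353515625) 0.0513
bar? 222 [ 0.4538 -0.156   0.1073] ((0.4983101785182953, -0.1066616028547287), (0.2931874096393585, 0.14625908434391022), 64.58470153808594) 0.1078
relays 274 [0.5186 0.2744 0.058 ] ((0.5197463631629944, 0.27367767691612244), (0.04028847813606262, 0.1502978652715683), 0.9486907124519348) 0.0596
relay1 92 [0.524  0.2816 0.059 ] ((0.5252209305763245, 0.2831377685070038), (0.035249028354883194, 0.02860235422849655), 80.90371704101562) 0.06
relay2 77 [0.5159 0.3341 0.0589] ((0.5161205530166626, 0.3366105258464813), (0.0322284996509552, 0.027553671970963478), 74.83099365234375) 0.0596
relay3 92 [0.517  0.2168 0.0585] ((0.5175827741622925, 0.21734869480133057), (0.03419901430606842, 0.028716348111629486), 75.23407745361328) 0.0596
tray 1821 [0.5216 0.2845 0.0046] ((0.5223528742790222, 0.2914700508117676), (0.23586253821849823, 0.12232684344053268), 81.38772583007812) 0.0042
```

View pics/c1.png

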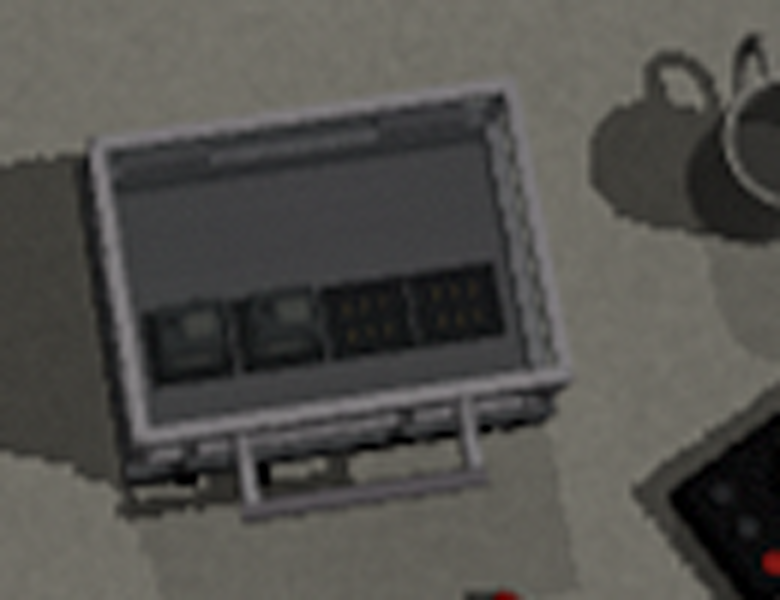

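View pics/c2.png

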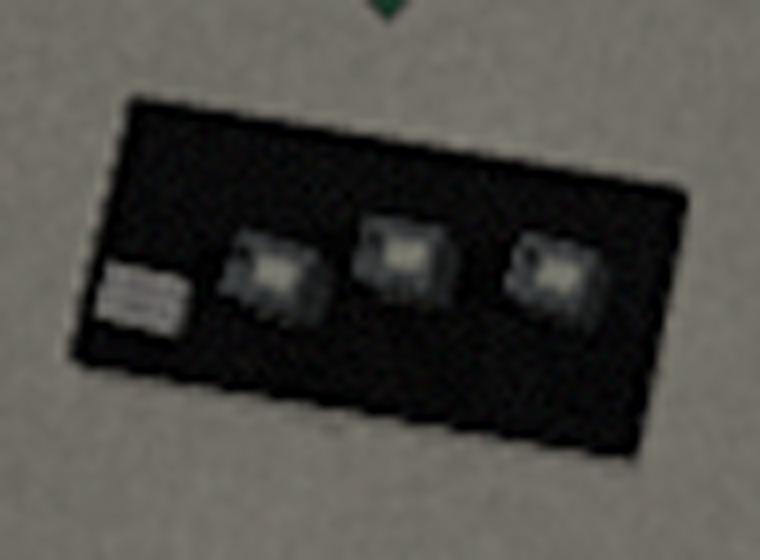

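View pics/c3.png

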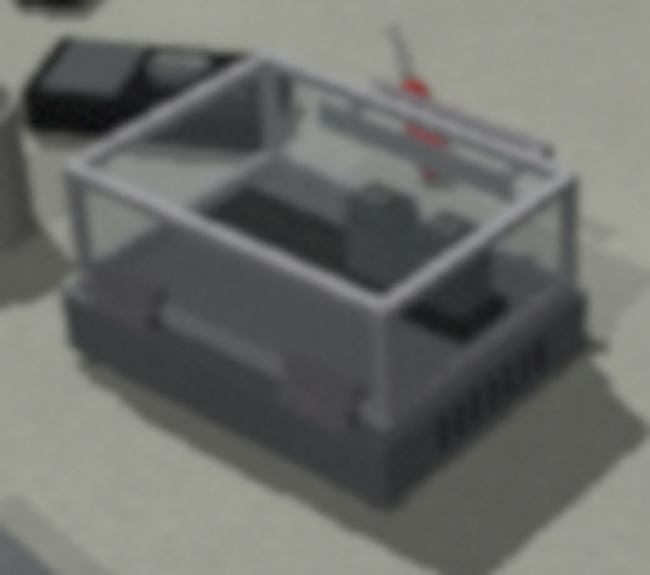

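>>> jog_arm:
  moves:
    - [[0.04,-0.05,0.0,-8],[0.08,-0.1,0.0,-16],[0.12,-0.15,0.0,-24],[0.16,-0.2,0.0,-32],[0.2,-0.25,0.0,-40],[0.23,-0.3,0.0,-48],[0.26,-0.355,0.0,-56],[0.28,-0.415,0.0,-63.6],[0.28,-0.477,0.0,-63.6],[0.28,-0.539,0.0,-63.6]]
  hand: 0.045

```text
clock: 1.9
eef_pos: [0.4676, 0.0844, 0.2426]
tool_rot: [2.027, 2.399, 0.001]
contact_force: [1.3, -0.6, -0.0]
width: 0.0446
```

>>> jog_arm:
  moves:
    - [[-0.007,-0.06,0.0,0],[-0.014,-0.12,-0.01,0],[-0.021,-0.18,-0.03,0],[-0.028,-0.2434,-0.045,0],[-0.028,-0.2434,-0.05,0],[-0.028,-0.2434,-0.05,0]]

```text
clock: 2.65
eef_pos: [0.4394, -0.1588, 0.1922]
tool_rot: [-2.028, -2.399, -0.001]
contact_force: [-0.5, 0.4, 0.9]
width: 0.0451
```

Run:
```python
from h import *
s=monitor.state();print(s["clock"],s["eef_pos"],s["joints"])
im,d=get_image("wrist");cv2.imwrite("pics/w1.png",im)
for q in ["hood_bar","hood_hinge"]:
  for r in nets.tip_of("wrist",q): print(q,round(r["conf"],2),w("wrist",r["at"]).round(4))
P=cloud("wrist",d);m=(abs(P[...,2]-.11)<.004)&(P[...,0]>.4)&(P[...,0]<.47)&(abs(P[...,1]+.16)<.09)
q=P[m];print(len(q),q.mean(0) if len(q) else 0, cv2.minAreaRect(q[:,:2].astype(np.float32)))
np.save("/tmp/w1.npy",P)
```

```text
2.65 [ 0.43936768 -0.15875629  0.19220384] [-5.90590820e-01 -1.43388693e-01  2.05708544e+00  8.63732809e-04
  1.22827600e+00 -7.58183621e-01]
hood_bar 0.79 [ 0.4352 -0.1562  0.1051]
2946 [ 0.44123655 -0.14437605  0.11073676] ((0.4540952146053314, -0.152582585811615), (0.04832233861088753, 0.14312051236629486), 9.088761329650879)
```

View pics/w1.png

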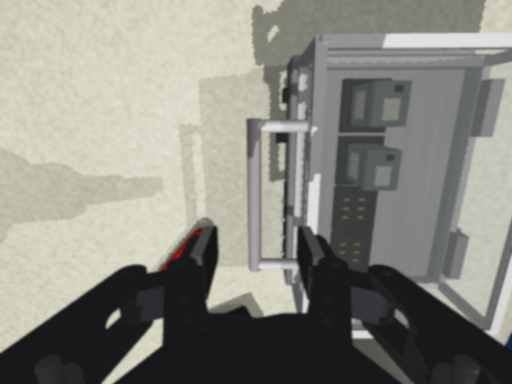

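Wrist view: the bar (column 254, rows 120–270) lies midway between the fingers. I'll go down and grip it.

>>> jog_arm:
  moves:
    - [[-0.002,0.002,-0.05,0],[-0.002,0.002,-0.096,0],[-0.002,0.002,-0.096,0]]

```text
clock: 3.18
eef_pos: [0.4386, -0.1546, 0.0968]
tool_rot: [2.021, 2.404, 0.002]
contact_force: [-1.0, 1.0, 2.2]
width: 0.045
```

>>> jog_arm:
  moves:
    - [[0,0,0,0],[0,0,0,0],[0,0,0,0],[0,0,0,0]]
  hand: 0.0
  force: 30

```text
clock: 3.68
eef_pos: [0.4359, -0.1541, 0.0965]
tool_rot: [-2.015, -2.403, 0.006]
contact_force: [-12.4, -2.7, 7.5]
width: 0.0113
```

>>> jog_arm:
  moves:
    - [[0.0044,0.0008,0.0156,0],[0.01,0.0017,0.0308,0],[0.0167,0.0028,0.0455,0],[0.0244,0.0041,0.0597,0],[0.0331,0.0056,0.0733,0],[0.0429,0.0073,0.0862,0],[0.0535,0.0091,0.0983,0],[0.0651,0.011,0.1095,0],[0.0774,0.0131,0.1198,0],[0.0905,0.0153,0.1292,0]]

```text
clock: 4.92
eef_pos: [0.5251, -0.1387, 0.2286]
tool_rot: [-2.012, -2.401, 0.013]
contact_force: [-12.9, -0.2, 10.3]
width: 0.0106
```

>>> jog_arm:
  moves:
    - [[0.0136,0.0023,0.0083,0],[0.028,0.0047,0.0156,0],[0.0428,0.0072,0.0218,0],[0.058,0.0098,0.0268,0],[0.0736,0.0125,0.0307,0],[0.0893,0.0151,0.0334,0],[0.1052,0.0178,0.0348,0],[0.1212,0.0205,0.0351,0],[0.1372,0.0232,0.0341,0],[0.153,0.0259,0.032,0]]

```text
clock: 6.18
eef_pos: [0.6792, -0.1118, 0.2613]
tool_rot: [-2.011, -2.403, 0.011]
contact_force: [2.2, -0.7, -0.0]
width: 0.0107
```

>>> jog_arm:
  moves:
    - [[0.003,0.0005,-0.0005,0],[0.005,0.001,-0.0005,0],[0.005,0.001,-0.0005,0]]

```text
clock: 6.55
eef_pos: [0.682, -0.1112, 0.2609]
tool_rot: [-2.009, -2.4, 0.019]
contact_force: [-8.5, -3.4, 2.1]
width: 0.0107
```

>>> jog_arm:
  moves:
    - [[0.0,0.0,0.0,0],[0,0,0,0],[0,0,0,0],[0,0,0.06,0],[-0.02,0,0.1,0]]
  hand: 0.05

```text
clock: 7.18
eef_pos: [0.6626, -0.1112, 0.3633]
tool_rot: [-2.009, -2.402, 0.017]
contact_force: [0.4, -0.8, 0.9]
width: 0.0501
```

Run:
```python
from h import *
s=monitor.state();print(s["clock"],s["eef_pos"],s["joints"])
im,d=get_image("top");cv2.imwrite("pics/t2.png",cv2.resize(im[110:250,120:360],None,fx=3.3,fy=3.3,interpolation=cv2.INTER_CUBIC))
for q in ["hood_bar","pocket_a","fitted_1_mid","spare_1_mid"]:
  for r in nets.tip_of("top",q): print(q,round(r["conf"],2),w("top",r["at"]).round(4))
P=cloud("top",d);x,y,z=P[...,0],P[...,1],P[...,2];np.save("/tmp/t2.npy",P)
im2,d2=get_image("scene");cv2.imwrite("pics/s2.png",im2)
for q in ["hood_bar","hood_hinge","pocket_a","fitted_1_mid","spare_1_mid"]:
  for r in nets.tip_of("scene",q): print(q,"scene",round(r["conf"],2),w("scene",r["at"]).round(4))
```

```text
7.175 [ 0.66263674 -0.11116029  0.36325325] [-0.33211882  0.23612577  1.35055214 -0.00672375  1.56813293 -0.5096124 ]
pocket_a 0.71 [ 0.5546 -0.2204  0.0547]
pocket_a 0.57 [ 0.5488 -0.1683  0.0551]
pocket_a 0.52 [ 0.5325 -0.1194  0.0553]
spare_1_mid 0.43 [0.5139 0.2158 0.027 ]
hood_bar scene 0.97 [ 0.6824 -0.1126  0.2661]
pocket_a scene 0.67 [ 0.5357 -0.1163  0.0844]
pocket_a scene 0.43 [ 0.5269 -0.062   0.0594]
fitted_1_mid scene 0.66 [ 0.5256 -0.0627  0.0827]
spare_1_mid scene 0.89 [0.5143 0.2196 0.0311]
```

View pics/t2.png

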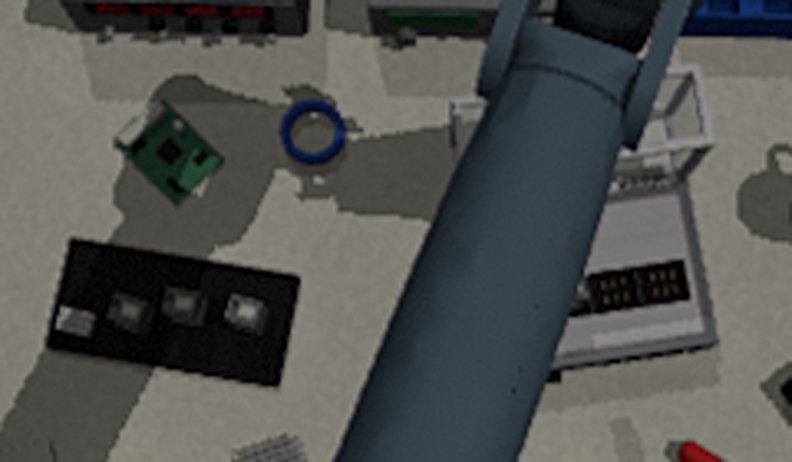

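View pics/s2.png

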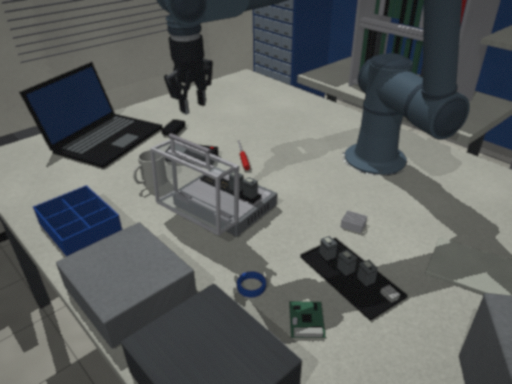

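The hood stays up by itself. Next is a close wrist look at the pockets.

>>> jog_arm:
  moves:
    - [[-0.04,-0.03,0.0,0],[-0.09,-0.06,0.0,0],[-0.13,-0.1,-0.02,0],[-0.13,-0.15,-0.05,0],[-0.13,-0.16,-0.07,0],[-0.13,-0.16,-0.07,0],[-0.13,-0.16,-0.07,0]]

```text
clock: 8.6
eef_pos: [0.5327, -0.2703, 0.2904]
tool_rot: [-2.006, -2.401, 0.02]
contact_force: [-0.9, 0.1, 0.1]
width: 0.05
```

Run:
```python
from h import *
s=monitor.state();print(s["clock"],s["eef_pos"])
im,d=get_image("wrist");cv2.imwrite("pics/w3.png",im)
for q in ["pocket_a","fitted_1_mid","hood_hinge"]:
  for r in nets.tip_of("wrist",q): print(q,round(r["conf"],2),w("wrist",r["at"]).round(4),px("wrist",w("wrist",r["at"])).round())
np.save("/tmp/w3.npy",cloud("wrist",d))
```

```text
8.6 [ 0.53266059 -0.27031412  0.29044749]
pocket_a 0.73 [ 0.5366 -0.1151  0.0559] [286.  46.]
pocket_a 0.64 [ 0.5424 -0.1685  0.0553] [281.  92.]
pocket_a 0.59 [ 0.5525 -0.2202  0.0568] [281. 134.]
fitted_1_mid 0.51 [ 0.4695 -0.4419  0.0019] [207. 250.]
hood_hinge 0.64 [ 0.6415 -0.1218  0.053 ] [366.  69.]
```

View pics/w3.png

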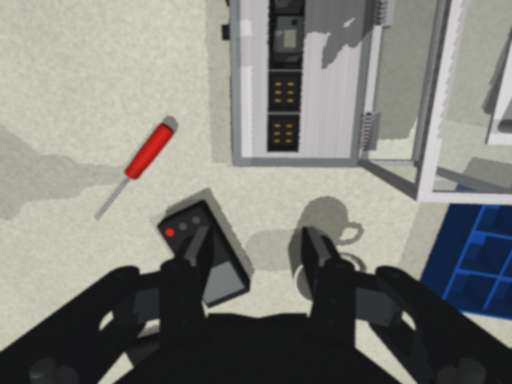

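Pockets are at about (284,92) and (283,133) px, both empty and at the −y end, with a fitted relay at (288,40). I'll refine the fit.

Run:
```python
from h import *
im=cv2.imread("pics/w3.png");P=np.load("/tmp/w3.npy")
for m,n in [((im.max(2)<75),"sock")]:
    mm=np.zeros_like(m);mm[66:158,255:312]=m[66:158,255:312];mm&=(P[...,2]>.045)&(P[...,2]<.075)
    q=P[mm];print(len(q),cv2.minAreaRect(q[:,:2].astype(np.float32)),np.percentile(q[:,2],[5,50,95]))
    print(cv2.minAreaRect(np.argwhere(mm)[:,::-1].astype(np.float32)))
# overlay model
def draw(h,yaw,out):
    ex=np.array([np.cos(yaw),np.sin(yaw),0]);ey=np.array([-ex[1],ex[0],0]);o=im.copy()
    o=cv2.resize(o,None,fx=4,fy=4,interpolation=cv2.INTER_CUBIC)
    def poly(cx,cy,a,b,z,c):
        pts=[px("wrist",np.array([h[0],h[1],0])+ex*(cx+i*a)+ey*(cy+j*b)+[0,0,z])*4+1.5 for i,j in [(-.5,-.5),(.5,-.5),(.5,.5),(-.5,.5)]]
        cv2.polylines(o,[np.int32(pts)],True,c,1)
    poly(-.08,0,.19,.25,.05,(0,0,255))
    for s in (-.078,-.026,.026,.078): poly(-.105,s,.043,.049,.062,(0,255,0)); poly(-.105,s,.033,.039,.062,(255,255,0))
    cv2.imwrite(out,o[:720,820:1620][:600])
    cv2.imwrite(out.replace(".png","b.png"),o[120:720,820:1620])
draw((.6415,-.122),np.radians(9.6),"pics/w3o.png")
```

```text
2366 ((0.5487743020057678, -0.18960992991924286), (0.040619589388370514, 0.10394738614559174), 9.879876136779785) [0.05501257 0.05707563 0.06473692]
((284.10736083984375, 107.99065399169922), (32.20515823364258, 84.76168823242188), 1.3639274835586548)
```

View pics/w3ob.png

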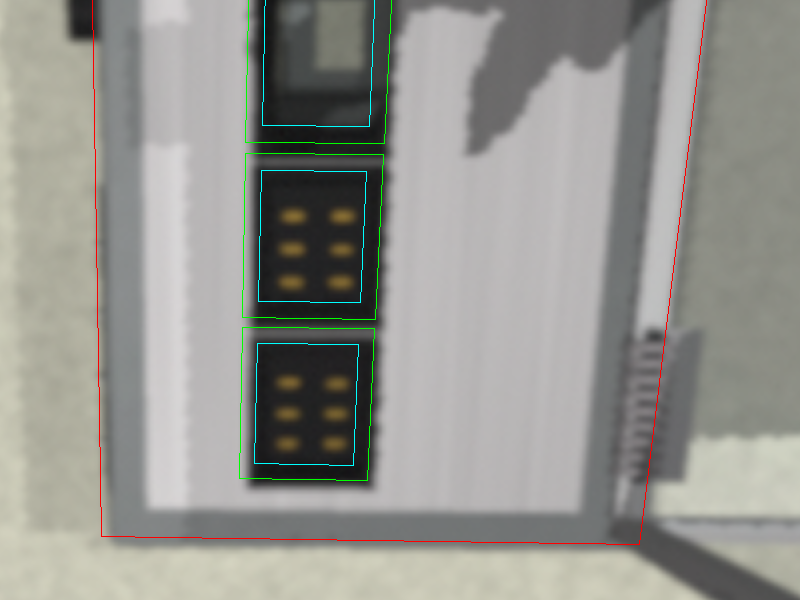

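Run:
```python
from h import *
im=cv2.imread("pics/w3.png")
def draw(h,yaw,out):
    ex=np.array([np.cos(yaw),np.sin(yaw),0]);ey=np.array([-ex[1],ex[0],0]);o=im.copy()
    o=cv2.resize(o,None,fx=6,fy=6,interpolation=cv2.INTER_CUBIC)
    def poly(cx,cy,a,b,z,c):
        pts=[px("wrist",np.array([h[0],h[1],0])+ex*(cx+i*a)+ey*(cy+j*b)+[0,0,z])*6+2.5 for i,j in [(-.5,-.5),(.5,-.5),(.5,.5),(-.5,.5)]]
        cv2.polylines(o,[np.int32(pts)],True,c,1)
    poly(-.08,0,.19,.25,.05,(0,0,255))
    for s in (-.078,-.026,.026,.078): poly(-.105,s,.043,.049,.062,(0,255,0)); poly(-.105,s,.033,.039,.054,(255,255,0))
    cv2.imwrite(out,o[390:990,1370:2170])
draw((.6437,-.1238),np.radians(9.7),"pics/w3c.png")
```

```text
(no output)
```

View pics/w3c.png

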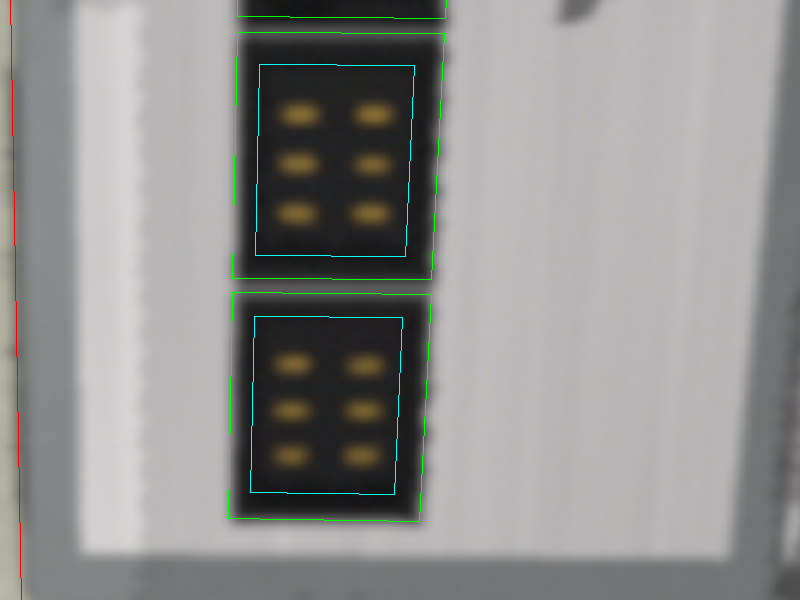

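The model overlay fits the sockets to about 0.5 mm. On to the tray.

>>> jog_arm:
  moves:
    - [[-0.01,0.06,0.0,-2],[-0.02,0.12,0.0,-5],[-0.02,0.18,0.0,-8],[-0.02,0.24,0.0,-11],[-0.02,0.3,-0.01,-14],[-0.02,0.36,-0.02,-18],[-0.015,0.42,-0.03,-19],[-0.013,0.44,-0.04,-19],[-0.013,0.44,-0.04,-19]]

```text
clock: 9.93
eef_pos: [0.5191, 0.1705, 0.2501]
tool_rot: [-2.371, -2.039, 0.019]
contact_force: [0.6, -1.7, 0.3]
width: 0.05
```

Run:
```python
from h import *
s=monitor.state();print(s["clock"],s["eef_pos"],s["tool_rot"])
im,d=get_image("wrist");cv2.imwrite("pics/w4.png",im)
for q in ["spare_1_mid"]:
  for r in nets.tip_of("wrist",q): print(q,round(r["conf"],2),w("wrist",r["at"]).round(4),px("wrist",w("wrist",r["at"])).round())
P=cloud("wrist",d);x,y,z=P[...,0],P[...,1],P[...,2];np.save("/tmp/w4.npy",P)
m=((z>.056)&(z<.066)&(x>.45)&(x<.6)&(y>.17)&(y<.4)).astype(np.uint8)
n,l=cv2.connectedComponents(m)
for k in range(1,n):
    q=P[l==k]
    if len(q)>60: print(len(q),np.median(q[:,2]).round(4),cv2.minAreaRect(q[:,:2].astype(np.float32)))
```

```text
9.925 [0.51906108 0.17045513 0.25013582] [-2.37122275 -2.0387336   0.01854174]
spare_1_mid 0.72 [0.514  0.2161 0.036 ] [250. 135.]
spare_1_mid 0.22 [0.7288 0.156  0.0042] [408. 152.]
970 0.0619 ((0.5140175819396973, 0.3371115028858185), (0.03406662121415138, 0.028444210067391396), 74.23540496826172)
815 0.0621 ((0.5226917266845703, 0.2823186218738556), (0.03426321968436241, 0.027371982112526894), 80.22645568847656)
682 0.0621 ((0.5153189301490784, 0.21629765629768372), (0.034059979021549225, 0.02790568768978119), 74.29865264892578)
```

View pics/w4.png

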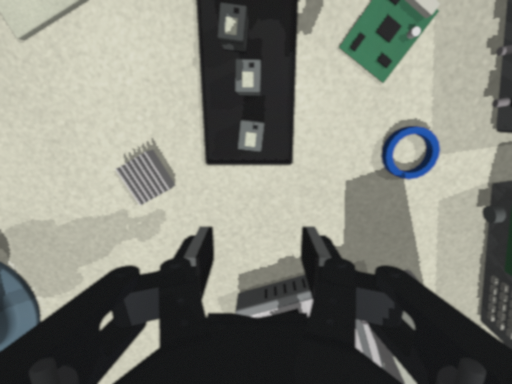

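>>> jog_arm:
  moves:
    - [[-0.0038,0.0458,-0.04,-7],[-0.0038,0.0458,-0.1,-7],[-0.0038,0.0458,-0.155,-7],[-0.0038,0.0458,-0.195,-7],[-0.0038,0.0458,-0.216,-7],[-0.0038,0.0458,-0.216,-7],[-0.0038,0.0458,-0.216,-7]]

```text
clock: 10.9
eef_pos: [0.5175, 0.2139, 0.0367]
tool_rot: [-2.497, -1.886, 0.011]
contact_force: [0.4, -0.9, 0.2]
width: 0.0499
```

>>> jog_arm:
  moves:
    - [[0,0,0,0],[0,0,0,0],[0,0,0,0],[0,0,0,0]]
  hand: 0.0
  force: 30

```text
clock: 11.4
eef_pos: [0.519, 0.2139, 0.0386]
tool_rot: [-2.498, -1.887, 0.008]
contact_force: [-0.4, -1.7, 8.0]
width: 0.0276
```

>>> jog_arm:
  moves:
    - [[0,0,0.03,0],[0,0,0.08,0],[0.0,-0.03,0.13,3],[0.0,-0.085,0.15,8],[0.005,-0.145,0.15,13],[0.01,-0.205,0.15,18],[0.015,-0.265,0.15,23],[0.025,-0.325,0.15,25.6],[0.035,-0.385,0.15,25.6],[0.035,-0.4342,0.14,25.6]]

```text
clock: 12.65
eef_pos: [0.5547, -0.223, 0.1797]
tool_rot: [-2.021, -2.396, 0.01]
contact_force: [0.2, -0.4, -1.6]
width: 0.0274
```

Run:
```python
from h import *
s=monitor.state();print(s["clock"],s["eef_pos"],s["tool_rot"],s["width"],s["contact_force"])
im,d=get_image("wrist");cv2.imwrite("pics/w5.png",im)
print(px("wrist",s["eef_pos"]))
im,d=get_image("scene");cv2.imwrite("pics/s5.png",cv2.resize(im[60:300,110:430],None,fx=2.5,fy=2.5))
```

```text
12.65 [ 0.55468887 -0.22298067  0.17965735] [-2.02146222 -2.39647948  0.01047127] 0.027432710715727934 [ 0.23801071 -0.44005367 -1.60900736]
[261.13552104 240.36424602]
```

View pics/w5.png

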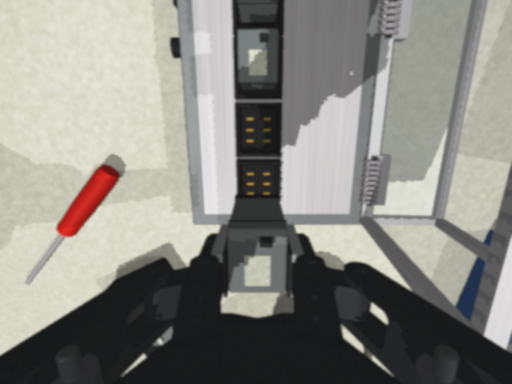

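View pics/s5.png

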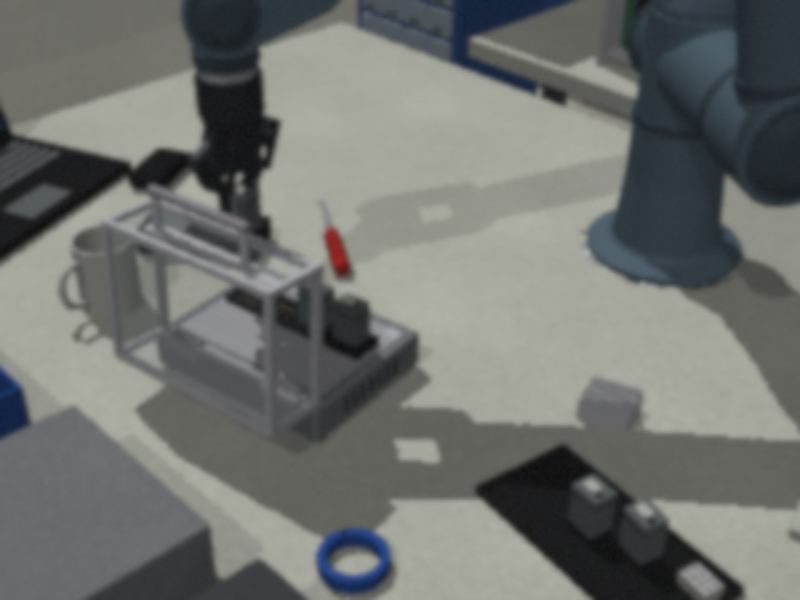

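```bash
cat >> h.py <<'E'
def overlay(src,out,off=0.0013,zb=-0.0356,h=(.6442,-.1244),yaw=np.radians(9.7)):
    s=monitor.state();im=cv2.imread(src);o=cv2.resize(im,None,fx=4,fy=4,interpolation=cv2.INTER_CUBIC)
    r=cv2.Rodrigues(np.array(s["tool_rot"]))[0];jx=r[:,1]*np.sign(r[0,1]);jy=np.cross([0,0,1],jx);print("jawyaw",np.degrees(np.arctan2(jx[1],jx[0])))
    c=np.array(s["eef_pos"])+off*jy
    def poly(c,ex,ey,a,b,col):
        pts=[px("wrist",c+ex*i*a+ey*j*b)*4+1.5 for i,j in [(-.5,-.5),(.5,-.5),(.5,.5),(-.5,.5)]];cv2.polylines(o,[np.int32(pts)],True,col,1)
    poly(c-r[:,2]*(zb+.056),jx,jy,.028,.034,(0,255,0));poly(c-r[:,2]*zb,jx,jy,.028,.034,(0,0,255))
    ex=np.array([np.cos(yaw),np.sin(yaw),0]);ey=np.array([-ex[1],ex[0],0])
    for q in (-.078,-.026): poly(np.array([h[0],h[1],.062])-.105*ex+q*ey,ex,ey,.043,.049,(255,255,0));poly(np.array([h[0],h[1],.054])-.105*ex+q*ey,ex,ey,.033,.039,(255,0,255))
    cv2.imwrite(out,o[380:1240,700:1400][:,:][::1][:600+260][160:760] if 0 else cv2.resize(o[380:1240,700:1400],None,fx=.69,fy=.69,interpolation=cv2.INTER_AREA))
E
python3 -c "
from h import *
overlay('pics/w5.png','pics/w5o.png')"
```

```text
jawyaw 9.45435073943037
```

View pics/w5o.png

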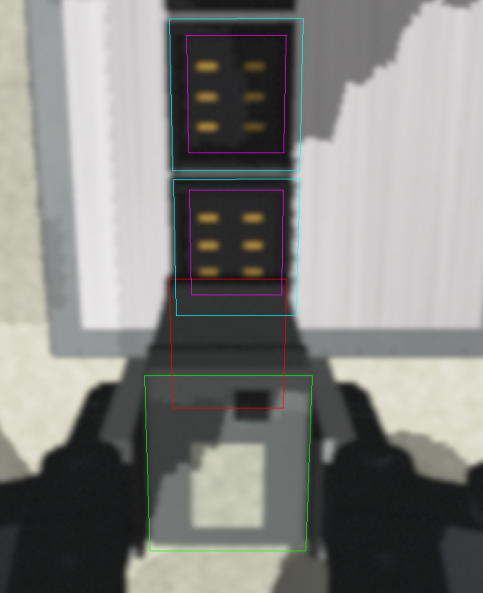

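>>> jog_arm:
  moves:
    - [[-0.0015,0.002,-0.03,0.2],[-0.0015,0.002,-0.06,0.2],[-0.0015,0.002,-0.074,0.2],[-0.0015,0.002,-0.074,0.2],[-0.0015,0.002,-0.074,0.2]]

```text
clock: 13.38
eef_pos: [0.5526, -0.2226, 0.1051]
tool_rot: [-2.021, -2.395, 0.012]
contact_force: [-0.2, 0.0, -1.3]
width: 0.0278
```

>>> jog_arm:
  moves:
    - [[0.0006,0.0025,0,0.3],[0.0006,0.0025,0,0.3],[0.0006,0.0025,0,0.3]]

```text
clock: 13.75
eef_pos: [0.5534, -0.2202, 0.1056]
tool_rot: [-2.016, -2.401, 0.012]
contact_force: [1.1, -0.1, -1.9]
width: 0.0275
```

>>> jog_arm:
  moves:
    - [[0,0,-0.004,0],[0,0,-0.008,0],[0,0,-0.011,0],[0,0,-0.011,0]]

```text
clock: 14.25
eef_pos: [0.5531, -0.22, 0.094]
tool_rot: [-2.015, -2.4, 0.012]
contact_force: [0.3, -0.0, -0.5]
width: 0.0279
```

>>> jog_arm:
  moves:
    - [[0,0,-0.003,0],[0,0,-0.005,0],[0,0,-0.006,0],[0,0,-0.006,0]]

```text
clock: 14.75
eef_pos: [0.5532, -0.2201, 0.0896]
tool_rot: [-2.014, -2.4, 0.013]
contact_force: [-5.1, 1.9, 8.6]
width: 0.0274
```

Seated at exactly the predicted height, with 8.6 N upward contact. I'll release, rise and look.

>>> jog_arm:
  moves:
    - [[0,0,0,0],[0,0,0,0],[0,0,0,0],[0,0,0.04,0],[0,0,0.1,0],[-0.02,-0.05,0.14,0],[-0.02,-0.06,0.14,0]]
  hand: 0.05

```text
clock: 15.62
eef_pos: [0.534, -0.283, 0.2338]
tool_rot: [-2.021, -2.404, 0.013]
contact_force: [0.2, -0.1, -0.7]
width: 0.0498
```

Run:
```python
from h import *
s=monitor.state();print(s["clock"],s["eef_pos"],s["tool_rot"],s["width"],s["contact_force"])
im,d=get_image("wrist");cv2.imwrite("pics/w6.png",im)
P=cloud("wrist",d);x,y,z=P[...,0],P[...,1],P[...,2]
m=((z>.1)&(z<.122)&(x>.5)&(x<.6)&(y>-.3)&(y<.02)).astype(np.uint8)
n,l=cv2.connectedComponents(m)
for k in range(1,n):
    q=P[l==k]
    if len(q)>60: print(len(q),np.median(q[:,2]).round(4),cv2.minAreaRect(q[:,:2].astype(np.float32)))
```

```text
15.625 [ 0.53403306 -0.28300844  0.23375532] [-2.02146298 -2.40383985  0.01307148] 0.04981050308854279 [ 0.19875885 -0.12211636 -0.73622416]
772 0.1097 ((0.5360152721405029, -0.1248491108417511), (0.02824658900499344, 0.017001306638121605), 9.518364906311035)
1150 0.1099 ((0.5506058931350708, -0.2176244705915451), (0.02817470021545887, 0.03372566029429436), 9.292438507080078)
```

View pics/w6.png

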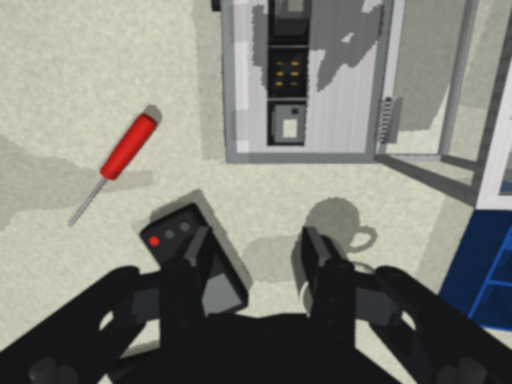

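The first relay is flush with the fitted one (tops 0.1099 against 0.1097). On to the middle spare.

>>> jog_arm:
  moves:
    - [[-0.01,0.05,0.0,0],[-0.02,0.11,0.0,-3],[-0.02,0.17,0.0,-6],[-0.02,0.23,0.0,-10],[-0.02,0.29,0.0,-14],[-0.015,0.35,0.0,-18],[-0.013,0.41,-0.02,-19.7],[-0.011,0.47,-0.03,-19.7],[-0.011,0.53,-0.06,-19.7],[-0.011,0.567,-0.09,-19.7]]

```text
clock: 16.92
eef_pos: [0.5204, 0.2868, 0.1387]
tool_rot: [-2.397, -2.02, 0.016]
contact_force: [1.1, -1.0, -0.7]
width: 0.0498
```

>>> jog_arm:
  moves:
    - [[0,0,0,0],[0,0,0,0]]

```text
clock: 17.18
eef_pos: [0.5194, 0.2867, 0.1373]
tool_rot: [-2.395, -2.021, 0.02]
contact_force: [-0.2, -0.1, -0.1]
width: 0.0501
```

>>> jog_arm:
  moves:
    - [[0.0033,-0.0044,-0.03,0],[0.0033,-0.0044,-0.075,0],[0.0033,-0.0044,-0.1,0],[0.0033,-0.0044,-0.1045,0],[0.0033,-0.0044,-0.1045,0],[0.0033,-0.0044,-0.1045,0]]

```text
clock: 17.92
eef_pos: [0.5241, 0.2824, 0.0347]
tool_rot: [-2.396, -2.021, 0.015]
contact_force: [0.7, -0.2, -0.9]
width: 0.0501
```

>>> jog_arm:
  moves:
    - [[0,0,0,0],[0,0,0,0],[0,0,0,0],[0,0,0,0]]
  hand: 0.0
  force: 30

```text
clock: 18.42
eef_pos: [0.5251, 0.2827, 0.0362]
tool_rot: [-2.397, -2.022, 0.012]
contact_force: [-0.5, -0.5, 6.3]
width: 0.0278
```

>>> jog_arm:
  moves:
    - [[0,0,0.03,0],[0,0,0.08,0],[0.0,-0.03,0.13,2],[0.0,-0.085,0.15,5],[0.0,-0.145,0.15,8],[0.0,-0.205,0.15,12],[0.005,-0.265,0.15,16],[0.01,-0.33,0.15,19.4],[0.019,-0.39,0.14,19.4],[0.019,-0.448,0.13,19.4]]

```text
clock: 19.68
eef_pos: [0.5442, -0.1673, 0.1661]
tool_rot: [-2.024, -2.398, 0.013]
contact_force: [0.4, 0.4, -0.7]
width: 0.0277
```

>>> jog_arm:
  moves:
    - [[0,0,0,0],[0,0,0,0]]

```text
clock: 19.92
eef_pos: [0.5439, -0.1671, 0.1657]
tool_rot: [-2.024, -2.397, 0.013]
contact_force: [0.0, 0.4, -0.1]
width: 0.0279
```

Run:
```python
from h import *
s=monitor.state();print(s["clock"],s["eef_pos"],s["tool_rot"],s["width"],s["contact_force"])
im,d=get_image("wrist");cv2.imwrite("pics/w7.png",im)
overlay('pics/w7.png','pics/w7o.png',off=-.0002,zb=-.0332,h=(.6436,-.1244))
```

```text
19.925 [ 0.54387071 -0.16711388  0.16573167] [-2.02363763 -2.39708474  0.01267475] 0.027926175698998218 [ 0.02589157  0.38458528 -0.11174768]
jawyaw 9.730586911182492
```

View pics/w7o.png

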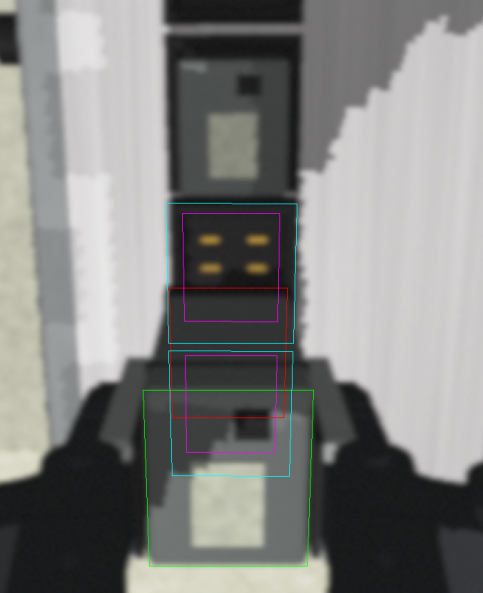

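>>> jog_arm:
  moves:
    - [[0.0003,0.001,-0.03,0],[0.0003,0.001,-0.055,0],[0.0003,0.001,-0.063,0],[0.0003,0.001,-0.063,0],[0.0003,0.001,-0.063,0]]

```text
clock: 20.6
eef_pos: [0.5453, -0.1655, 0.1044]
tool_rot: [-2.023, -2.401, 0.012]
contact_force: [0.7, 0.5, -0.4]
width: 0.0277
```

>>> jog_arm:
  moves:
    - [[-0.001,-0.001,-0.003,0],[-0.001,-0.001,-0.007,0],[-0.001,-0.001,-0.011,0],[-0.001,-0.001,-0.012,0],[-0.001,-0.001,-0.012,0]]

```text
clock: 21.22
eef_pos: [0.5442, -0.1665, 0.0922]
tool_rot: [-2.023, -2.401, 0.012]
contact_force: [0.9, -0.1, -0.6]
width: 0.0276
```

Inside the rim with no side load. The last 5 mm:

>>> jog_arm:
  moves:
    - [[0,0,-0.003,0],[0,0,-0.005,0],[0,0,-0.006,0],[0,0,-0.0065,0],[0,0,-0.0065,0]]

```text
clock: 21.85
eef_pos: [0.5442, -0.1665, 0.0872]
tool_rot: [-2.022, -2.401, 0.013]
contact_force: [-4.6, 1.9, 9.0]
width: 0.0277
```

>>> jog_arm:
  moves:
    - [[0,0,0,0],[0,0,0,0],[0,0,0,0],[0,0,0.04,0],[0,0,0.1,0],[-0.01,-0.06,0.15,0],[-0.01,-0.12,0.2,0],[-0.01,-0.12,0.2,0]]
  hand: 0.05

```text
clock: 22.85
eef_pos: [0.5345, -0.2891, 0.2901]
tool_rot: [2.025, 2.4, -0.013]
contact_force: [0.7, 0.6, -0.4]
width: 0.0498
```

Run:
```python
from h import *
s=monitor.state();print(s["clock"],s["eef_pos"],s["tool_rot"],s["width"],s["contact_force"])
im,d=get_image("wrist");cv2.imwrite("pics/w8.png",im)
P=cloud("wrist",d);x,y,z=P[...,0],P[...,1],P[...,2]
m=((z>.1)&(z<.122)&(x>.5)&(x<.6)&(y>-.3)&(y<.02)).astype(np.uint8)
n,l=cv2.connectedComponents(m)
for k in range(1,n):
    q=P[l==k]
    if len(q)>60: print(len(q),np.median(q[:,2]).round(4),cv2.minAreaRect(q[:,:2].astype(np.float32)))
for r in nets.tip_of("wrist","hood_bar"): print(round(r["conf"],2),w("wrist",r["at"]).round(4))
get_image("scene")
for r in nets.tip_of("scene","hood_bar"): print(round(r["conf"],2),w("scene",r["at"]).round(4))
```

```text
22.85 [ 0.53449809 -0.28910152  0.29011017] [ 2.0252137   2.40008579 -0.01281606] 0.049840506705620784 [ 0.66444546  0.59362579 -0.36209708]
938 0.1135 ((0.5370651483535767, -0.12322313338518143), (0.02822924591600895, 0.02773411013185978), 9.687967300415039)
961 0.1138 ((0.5441690683364868, -0.16928631067276), (0.028276344761252403, 0.034167662262916565), 9.669017791748047)
790 0.114 ((0.5525357723236084, -0.22111697494983673), (0.027947062626481056, 0.033482179045677185), 9.882314682006836)
0.51 [ 0.5522 -0.2188  0.0536]
0.69 [ 0.6769 -0.1136  0.2635]
```

View pics/w8.png

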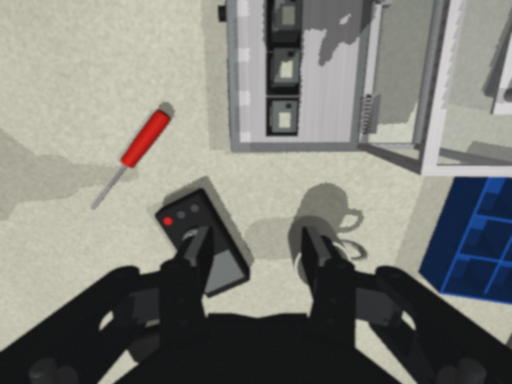

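All relays are level (0.1135–0.1140), and both new ones line up with the fitted. Back to the hood bar, from above.

>>> jog_arm:
  moves:
    - [[0.0,0.02,0.05,0],[0.02,0.06,0.08,0],[0.06,0.1,0.08,0],[0.1,0.14,0.08,0],[0.13,0.178,0.08,0],[0.147,0.178,0.08,0],[0.147,0.178,0.07,0],[0.147,0.178,0.07,0]]

```text
clock: 24.05
eef_pos: [0.6797, -0.1077, 0.3534]
tool_rot: [-2.019, -2.396, 0.015]
contact_force: [-0.3, -0.8, -0.6]
width: 0.0502
```

Run:
```python
from h import *
s=monitor.state();print(s["clock"],s["eef_pos"],s["tool_rot"],s["width"])
im,d=get_image("wrist");cv2.imwrite("pics/w9.png",im)
for r in nets.tip_of("wrist","hood_bar"): print(round(r["conf"],2),w("wrist",r["at"]).round(4))
P=cloud("wrist",d);x,y,z=P[...,0],P[...,1],P[...,2]
m=(z>.262)&(z<.278)&(x>.64)&(x<.73)&(y>-.2)&(y<-.03);q=P[m];print(len(q),cv2.minAreaRect(q[:,:2].astype(np.float32)) if len(q) else 0,np.median(q,0))
```

```text
24.05 [ 0.67967203 -0.10766286  0.35341411] [-2.01867446 -2.39583664  0.01516527] 0.050236419622582275
0.92 [ 0.6787 -0.1174  0.2687]
2056 ((0.6813428401947021, -0.1180383563041687), (0.01190030388534069, 0.13603517413139343), 9.73430347442627) [ 0.67998911 -0.10945342  0.2742007 ]
```

View pics/w9.png

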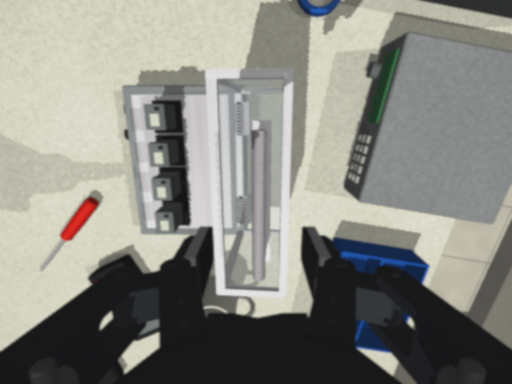

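Four relays are seated in the row, and the bar lies midway under the fingers (column 258). I'll go down and grip.

>>> jog_arm:
  moves:
    - [[0.0015,-0.009,-0.03,0],[0.0015,-0.009,-0.07,0],[0.0015,-0.009,-0.094,0],[0.0015,-0.009,-0.095,0],[0.0015,-0.009,-0.095,0]]

```text
clock: 24.78
eef_pos: [0.682, -0.1178, 0.2624]
tool_rot: [-2.024, -2.399, 0.012]
contact_force: [-0.5, -0.1, -0.3]
width: 0.0503
```

>>> jog_arm:
  moves:
    - [[0,0,0,0],[0,0,0,0],[0,0,0,0],[0,0,0,0]]
  hand: 0.0
  force: 40

```text
clock: 25.28
eef_pos: [0.6821, -0.1182, 0.2641]
tool_rot: [-2.025, -2.4, 0.012]
contact_force: [-3.4, -0.2, 6.0]
width: 0.0101
```

>>> jog_arm:
  moves:
    - [[0,0,0,0],[0,0,0,0],[0,0,-0.007,0],[0,0,-0.009,0],[0,0,-0.009,0]]
  hand: 0.04

```text
clock: 25.9
eef_pos: [0.6819, -0.1181, 0.2544]
tool_rot: [-2.024, -2.399, 0.013]
contact_force: [0.0, 0.4, 0.2]
width: 0.0398
```

>>> jog_arm:
  moves:
    - [[0,0,0,0],[0,0,0,0],[0,0,0,0],[0,0,0,0]]
  hand: 0.0
  force: 40

```text
clock: 26.4
eef_pos: [0.6817, -0.1181, 0.2545]
tool_rot: [-2.024, -2.399, 0.013]
contact_force: [-3.1, -1.0, -0.1]
width: 0.0107
```

>>> jog_arm:
  moves:
    - [[-0.008,-0.0013,0.001,0],[-0.0159,-0.0027,0.0021,0],[-0.0318,-0.0054,0.0031,0],[-0.0478,-0.0082,0.0028,0],[-0.0637,-0.0109,0.0014,0],[-0.0794,-0.0136,-0.0013,0],[-0.095,-0.0162,-0.0052,0],[-0.1102,-0.0188,-0.0102,0],[-0.125,-0.0214,-0.0164,0],[-0.125,-0.0214,-0.0164,0]]

```text
clock: 27.65
eef_pos: [0.5565, -0.1399, 0.2394]
tool_rot: [-2.026, -2.4, 0.013]
contact_force: [-0.2, 0.1, 5.0]
width: 0.0106
```

>>> jog_arm:
  moves:
    - [[-0.0072,-0.0012,-0.0036,0],[-0.0144,-0.0025,-0.0073,0],[-0.0212,-0.0036,-0.0113,0],[-0.028,-0.0048,-0.0156,0],[-0.0325,-0.0055,-0.0186,0],[-0.0368,-0.0063,-0.0217,0],[-0.039,-0.0067,-0.0234,0],[-0.0411,-0.007,-0.025,0],[-0.0411,-0.007,-0.025,0],[-0.0411,-0.007,-0.025,0]]

```text
clock: 28.9
eef_pos: [0.5154, -0.1471, 0.2145]
tool_rot: [-2.025, -2.4, 0.014]
contact_force: [-1.9, -1.5, 3.7]
width: 0.0106
```

Run:
```python
from h import *
s=monitor.state();print(s["clock"],s["eef_pos"],s["tool_rot"],s["width"],s["contact_force"],np.abs(s["qvel"]).max())
im,d=get_image("top");cv2.imwrite("pics/t9.png",cv2.resize(im[100:250,120:400],None,fx=2.8,fy=2.8))
im,d=get_image("scene");cv2.imwrite("pics/s9.png",cv2.resize(im[60:300,110:430],None,fx=2.5,fy=2.5))
for r in nets.tip_of("scene","hood_bar"): print(round(r["conf"],2),w("scene",r["at"]).round(4))
im,d=get_image("wrist");cv2.imwrite("pics/w9b.png",im)
for r in nets.tip_of("wrist","hood_bar"): print(round(r["conf"],2),w("wrist",r["at"]).round(4))
# hood panel slope from wrist depth (top face)
h=np.array([.6442,-.1244,.052]);ex=np.array([np.cos(.1693),np.sin(.1693),0])
for b in (np.array(s["eef_pos"])+[0,0,.0105],np.array(s["eef_pos"])+[0,0,.008]):
    v=b-h;f=v@ex;print("theta",np.pi-np.arctan2(v[2],f)-np.arctan2(52,210),"R",np.hypot(f,v[2]))
```

```text
28.9 [ 0.51540805 -0.14705723  0.2145231 ] [-2.02548545 -2.39979191  0.01352899] 0.010640336729619492 [-1.93437425 -1.46369394  3.72336642] 0.0038192995000176223
0.74 [ 0.5139 -0.1418  0.2252]
0.86 [ 0.5143 -0.1448  0.2265]
theta 0.680866905081346 R 0.2168808662581502
theta 0.6738522754378914 R 0.2148917044272849
```

View pics/s9.png

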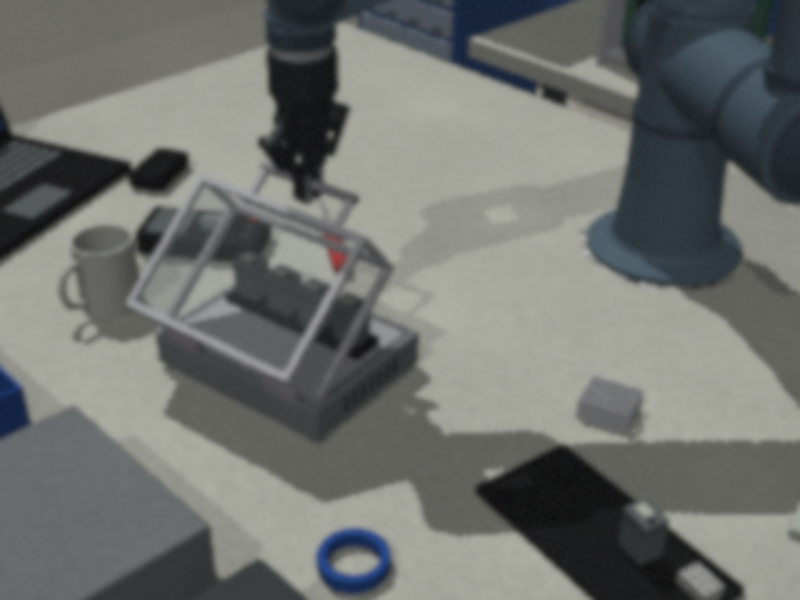

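View pics/w9b.png

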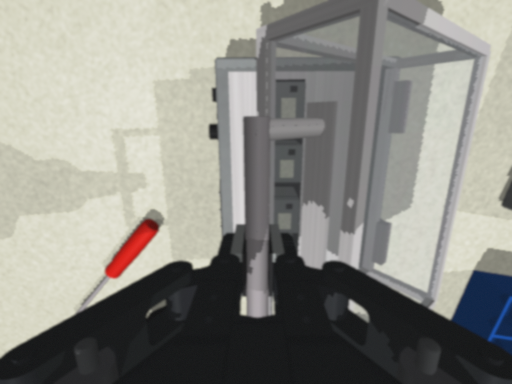

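The hood is at about 0.68 rad, held by the bar, with all four relays standing in the row. I'll let it settle, check and hand in.

>>> jog_arm:
  moves:
    - [[0,0,0,0],[0,0,0,0],[0,0,0,0],[0,0,0,0]]

```text
clock: 29.65
eef_pos: [0.5155, -0.147, 0.2146]
tool_rot: [-2.026, -2.4, 0.013]
contact_force: [-1.1, -2.8, 3.1]
width: 0.0105
```

Run:
```python
from h import *
s=monitor.state();print(s["clock"],s["eef_pos"],s["width"],s["contact_force"],np.abs(s["qvel"]).max())
if np.abs(s["qvel"]).max()<.01 and abs(s["eef_pos"][2]-.2145)<.002: print(workorder.sign_off())
```

```text
29.65 [ 0.51548838 -0.14704899  0.21459306] 0.010511698880769072 [-1.14106466 -2.7842873   3.09493807] 0.0014245895828310985
the job is handed in; nothing more can be done
None
```

The job is done and handed in at 29.7 s. I lifted the hood by its bar to the stop, and it stayed up by itself. Two spares went into the two empty sockets, and I brought the hood back down by the bar. I am still holding it motionless at about 0.68 rad, just below the 0.75 balance point.

- **Relays:** Both reached their expected seated height with 9 N of upward contact. Their tops are level with the fitted relay in the wrist depth (113.5 to 114.0 mm across three relays). The fourth was checked only by eye.
- **Hood angle:** I worked the angle out from the arm pose (0.67 to 0.68 rad). The bar position the networks gave from the scene and wrist cameras agreed to within about 6 mm. The last reading showed joint speeds under 0.002 rad/s, about 4 N at the tool, and the bar still in the grip.
- **Small disagreements:** The depth readings of the relay tops came out about 4 mm higher from a greater camera height, by the same amount for all relays, so I took it as camera calibration. The first grip for lowering sat about 7 mm too high on the bar, so I let go and gripped again before moving the hood.
- **Left as they were:** I did not touch the fitted relays, the third spare or the other things on the bench, and those in view in the last pictures look undisturbed.

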